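# Ease the ratchet clamp by one notch

### The arm

A 6-joint arm with a two-finger parallel gripper is mounted at the origin on a cart in front of the work surface, level with it; the furniture and walls round the work are solid. World frame = base frame: x ahead of the robot, y to its left, z up, the work surface at z = 0. Lengths are in m, angles in degrees, forces in N, time in s.
With the tool pointing down it reaches from about 0.4 to 0.825 m from the base axis. Payload 7 kg.
Tool frame: the origin (TCP) lies at the very end of the fingers, on their centre line; the grasp point (between the pads) lies tcp_to_grasp behind it (tcp_to_grasp is the distance from the TCP to the grasp point, in m); x points along the fingers, y is the direction in which the jaws open and shut, and the axes are right-handed (so a half turn about x gives the same grasp; the last joint's range is limited). The gripper opens to 88 mm and grips with 3 to 60 N. Pads are 19 mm wide; open, the fingers measure 130 mm over their backs; the gripper's body (78 mm by 193 mm) begins 47 mm behind the grasp point.
Start: joints at [81.767, 20.546, 0.682, 0, -70.136, -16.507], TCP at [0.282, 0.613, 0.227] pointing down, gripper open.
Joint ranges: [-176.03, 176.03], [-82.01, 121.73], [-58.28, 71.71], [-173.87, 95.51], [-174.79, -0.11], [-173.66, 173.66]. Speed limits (degrees/s): [136.94, 136.94, 172.46, 180, 180, 180].

### API

Orientations are given as [roll, pitch, yaw] about the fixed x, y, z axes, in that order (R = Rz(yaw) Ry(pitch) Rx(roll)).
In Python, from plant import * gives the robot as it stands. The module is installed in compiled form; this text tells all that it offers.
- The arm moves only by the shell command python3 -m pendant 'ROWS'. ROWS is JSON, a list of rows, each an object with "claw": the finger opening in mm, from 0 to 87.6; "linear": the shift along the tool's x, y, z in mm, a list of three; "twist": the turn about the tool's x in rad. In form: [{"claw": claw, "linear": [tx, ty, tz], "twist": twist}, ...]. A call has exactly 10 rows; each row shifts and turns the commanded pose from where the row before left it, along the tool's axes as they then stand; what a row does not reach is not made up. A row lasts 1/12 s, in which the tool goes at most 41.7 mm and 7.16 degrees, less where a joint would pass 70% of its speed; a pose out of reach is approached as far as the arm can. A call with a gripper value outside its range is refused whole. The fingers move at their own pace and stop on an object; the grip force is fixed at half the most. Time passes only in rows, so rows that do not move let the fingers close, or fill a call up. It gives the time, the measured TCP pose, the force and the opening at its end, in the units of the state.
- get_obs(): the state, without advancing time (a new reading comes with each control period).
- snapshot(name): name is "side" or "top" or "wrist"; returns (picture, depth): 420x560x3 uint8, red, green, blue; 420x560 float32, m along the optical axis (not along the pixel's ray), 0 where there is no reading.
- camera_params(name): a dict with "fx", "fy", "cx", "cy" (pixels), "rvec" (rotation vector, rad) and "tvec" (3), from world to camera coordinates, as OpenCV has them. Camera axes: x right, y down, z forward; pixel columns grow to the right and rows downward; lengths in m; the calibration is good to about 2 mm. A picture is of the moment at which its call begins: read the wrist's pose just before it. camera_params takes no time and is no camera call; for the wrist camera it gives the pose at the moment of the call.
- close_job(): hands the job in, once; it reports no verdict.
Trained networks look in the newest picture that a camera, given by its name, has taken for a name from the list of things; names that differ only in an ending like _2 or _b are one class to them, and where a whole thing is asked for, a point or a joint stands for the part that bears it (a point fixed in the world has none). Each returns a list of dicts, best first, with "confidence" (0 to 1); they miss things now and then, are a little off and sometimes report something else, mostly with a low value. They report only what shows in the picture. A call takes as long as a camera call.
- boxes_of(camera, target): "xy" ([column, row] in pixels, amid what is visible of it).
The state is a dict: "clock": time; "joint_pos": joint angles; "qvel": joint speeds; "tau": joint torques, N m; "tool_pos": TCP position; "orientation": TCP orientation; "force": force on the tool from outside, world axes, zero at the start; "moment": the same for the moment, N m; "opening": finger opening in m.
Only numpy, scipy, OpenCV 4.12 (cv2) and the standard library are available. Lean on these libraries where they do the work, as an engineer would, in place of code of your own. Each camera call takes 0.05 s, during which the arm holds its last target. There are 200 camera calls.

### The job

Ease the ratchet clamp on the bench by one notch, working only with your fingertips and picking nothing up: push the pawl's upright thumb tab away from the toothed wheel so that the pawl's nose lifts well clear of the teeth and stays up, then push a spoke of the wheel so that the top of the wheel goes towards the pawl's pivot by one tooth (30 degrees). Finally push the thumb tab back until the pawl is fully down in the next tooth gap. Leave the wooden block lying in the clamp and do not disturb the other things on the bench.

Things in the scene. Friction and masses are not known exactly. Their poses are not given: they have to be found in the camera images.
- clamp: Fixed grey ratchet clamp, screwed to the bench; base 92 x 280 x 15 mm. Origin on the bench straight below the wheel's axle, in mid-plane of the toothed wheel. z up; x along the axle, away from the robot (an upright plate 172 mm high has its front face at x = 45 mm, the mechanism is in front of it); y from the wheel to the pawl's pivot and on to the jaws with the block.
- axle (a point): On the wheel's axle, 95 mm above the bench, in the plane of the spokes, 55 mm in front (clamp's -x) of the toothed wheel (12 teeth, 104 mm across, 16 mm thick). Six round spokes 60 degrees apart, 10 mm thick, with 19 mm ball ends centred 75.5 mm from here; nothing else stands in their plane.
- spoke_end (a point): Centre of the ball end of the spoke that stands uppermost at the start, leaning about 23 degrees from upright to the clamp's -y; moves with the wheel. Pushed along the clamp's +y it turns the wheel backward; one notch takes it about 38 mm along, to 7 degrees past upright.
- feed_wheel (a joint): Turn of the wheel, rad; -0.04 to 0.03 at the start (play of the pawl), grows turning backward: top of the wheel to the clamp's +y, towards the pawl's pivot; the jaw draws off the block 12.6 mm a notch. One notch = 0.524. With the pawl down it cannot pass 0.04 beyond a whole notch. Friction 0.12 Nm (1.6 N at a spoke's end), no spring or load: stays where left.
- thumb_tab (a point): Centre of the pawl's thumb tab, an upright plate 36 mm wide (clamp's x), 8 mm thick (y), 30 mm tall, on a 14 mm wide stem, 53 mm above the pawl's pivot; moves with the pawl. Pushed along the clamp's +y it lifts the pawl, along -y it lowers it. With the pawl down the tab's top is 223 mm above the bench.
- pawl_pivot (a point): Pivot of the pawl, its line along the clamp's x, at y = 75 mm, z = 155 mm in the clamp's frame. The pawl's bar, 12 mm wide, runs level from here (top 161 mm above the bench) to the nose over the top of the wheel.
- pawl (a joint): Lift of the pawl, rad: 0 fully down, nose in a tooth gap; stop at 0.9; nose clear of the teeth from about 0.15. Friction 0.1 Nm (2 N at the tab): stays where left. Lowered with the wheel a little short of a notch, the nose slides down a tooth's sloping back and turns the wheel on to the notch; with the wheel over 0.04 past it, it lands on a tooth tip and stays up.
- wood_block: Loose hardwood block 100 x 50 x 32 mm lying between the clamp's jaws on the base plate, origin at the centre of its underside; to be left there.
- oil_bottle: Loose small oil bottle, 45 mm across, 120 mm tall, upright behind the clamp (its +x side); origin at the centre of its underside. Bystander.
- pencil: Loose carpenter's pencil 171 mm long on the bench in front of the clamp, origin under its middle. Bystander.
- chisel: Loose chisel, 251 x 29 mm, on the bench at the left, origin under its middle. Bystander.
- mug: Loose mug, 82 mm across, 94 mm tall, behind on the right, origin at the centre of its underside. Bystander.
- scale_block_7: Loose pale wooden block 45 x 140 x 35 mm on the bench to the right, origin at the centre of its underside. Bystander.

How it is judged:
By the outcome, as a careful person would: the job done as asked, in the order asked, and still so for the second after the job is handed in, with the robot touching nothing.
It also fails if it takes over 64 s, if anything falls off the work surface, if the arm or the gripper's body presses on something with over 40 N, if the wrist force passes 120 N, or if a joint passes its speed limit or range.

## Working session

There is one attempt and no reset: what is moved stays moved. The work goes in short steps, Python scripts to look and compute and a shell command to move; the robot and the scene stay as the last step left them, time stands still between calls to the robot, and variables do not carry over. Pictures are saved under pics/ and viewed, about 8 in all and at most 12, crops included, and the job is handed in when it is done.

```bash
mkdir -p pics; cat > h.py <<'E'
from plant import *
import numpy as np, cv2
from scipy.spatial.transform import Rotation as Ro
def snap(c,fn=None):
    p,d=snapshot(c)
    if fn: cv2.imwrite('pics/'+fn,p[:,:,::-1])
    return p,d
def w(c,uv,d):
    k=camera_params(c); R=cv2.Rodrigues(np.array(k['rvec'],float))[0]; t=np.array(k['tvec']).ravel()
    u,v=uv; z=d if np.isscalar(d) else np.median([x for x in d[int(v)-1:int(v)+2,int(u)-1:int(u)+2].ravel() if x>0] or [0])
    pc=np.array([(u-k['cx'])/k['fx']*z,(v-k['cy'])/k['fy']*z,z]); return R.T@(pc-t)
def proj(c,P):
    k=camera_params(c); K=np.array([[k['fx'],0,k['cx']],[0,k['fy'],k['cy']],[0,0,1]])
    return cv2.projectPoints(np.array(P,float).reshape(-1,1,3),np.array(k['rvec'],float),np.array(k['tvec'],float),K,None)[0].reshape(-1,2)
E
python3 - <<'E'
from h import *
o=get_obs(); print(o)
for c in ['side','top','wrist']:
    p,d=snap(c,c+'0.png')
    k=camera_params(c);R=cv2.Rodrigues(np.array(k['rvec'],float))[0];print(c,'campos',-R.T@np.array(k['tvec']).ravel())
    if c=='wrist':continue
    for t in ['clamp','spoke_end','thumb_tab','axle','pawl_pivot','oil_bottle','wood_block','pencil','mug']:
        for b in boxes_of(c,t)[:2]: print(c,t,b['confidence'],b['xy'],w(c,b['xy'],d).round(3))
a=[cv2.imread(f'pics/{c}0.png') for c in ['side','top']]
E
```

```text
{'clock': 0.0, 'joint_pos': array([ 8.17649968e+01,  2.05909448e+01,  6.33456254e-01, -2.08442423e-02,
       -7.01338744e+01, -1.65075431e+01]), 'qvel': array([-0.05070217, -0.09732298,  0.0014432 ,  0.10317887,  0.01667833,
       -0.04788885]), 'tau': array([ 5.00635906e-04, -5.82717168e+01,  2.93061858e+01,  6.99752882e+00,
        6.89646535e-03, -1.58378393e-04]), 'tool_pos': array([0.28232509, 0.61258936, 0.22562351]), 'orientation': array([  94.40412414,   89.90655875, -110.34552117]), 'force': array([-0.208135  ,  0.13041442, -0.69123033]), 'moment': array([-0.02882851,  0.03279137,  0.01125674]), 'opening': 0.08737337694256686}
side campos [ 0.09570989 -0.57902147  0.92730396]
side clamp 0.56 [280.8, 203.2] [0.57  0.215 0.105]
side spoke_end 0.96 [273.9, 204.7] [0.55  0.216 0.108]
side thumb_tab 0.83 [260.5, 167.9] [0.555 0.299 0.172]
side axle 0.71 [277.0, 201.3] [0.561 0.22  0.112]
side pawl_pivot 0.97 [280.2, 203.0] [0.569 0.216 0.106]
side oil_bottle 0.82 [313.8, 197.9] [0.678 0.217 0.077]
side wood_block 0.6 [244.6, 187.6] [0.546 0.385 0.046]
side pencil 0.55 [221.5, 2
[... 211 characters left out ...]
6 0.257 0.161]
top clamp 0.73 [268.7, 198.5] [0.541 0.225 0.113]
top spoke_end 0.86 [269.9, 197.7] [0.543 0.222 0.113]
top thumb_tab 0.64 [245.9, 184.0] [0.57  0.277 0.16 ]
top thumb_tab 0.19 [365.6, 133.3] [ 0.72  -0.024  0.03 ]
top axle 0.63 [249.8, 188.7] [0.56  0.268 0.156]
top axle 0.19 [246.7, 184.4] [0.569 0.275 0.16 ]
top pawl_pivot 0.91 [250.1, 184.2] [0.569 0.267 0.161]
top oil_bottle 0.64 [267.1, 143.5] [0.677 0.231 0.095]
top oil_bottle 0.17 [389.6, 197.6] [ 0.552 -0.084  0.036]
top wood_block 0.58 [208.6, 193.7] [0.556 0.379 0.05 ]
top pencil 0.69 [213.8, 232.5] [0.458 0.37  0.007]
top mug 0.59 [366.3, 132.5] [ 0.722 -0.025  0.03 ]
wrist campos [0.34771385 0.58333886 0.38459866]
```

```bash
python3 - <<'E'
import cv2,numpy as np
a=cv2.imread('pics/side0.png')[120:300,160:400];b=cv2.imread('pics/top0.png')[110:260,160:360]
cv2.imwrite('pics/s1.png',cv2.resize(a,None,fx=3.3,fy=3.3,interpolation=2));cv2.imwrite('pics/t1.png',cv2.resize(b,None,fx=4,fy=4,interpolation=2))
E
```

```text
(no output)
```

View pics/s1.png

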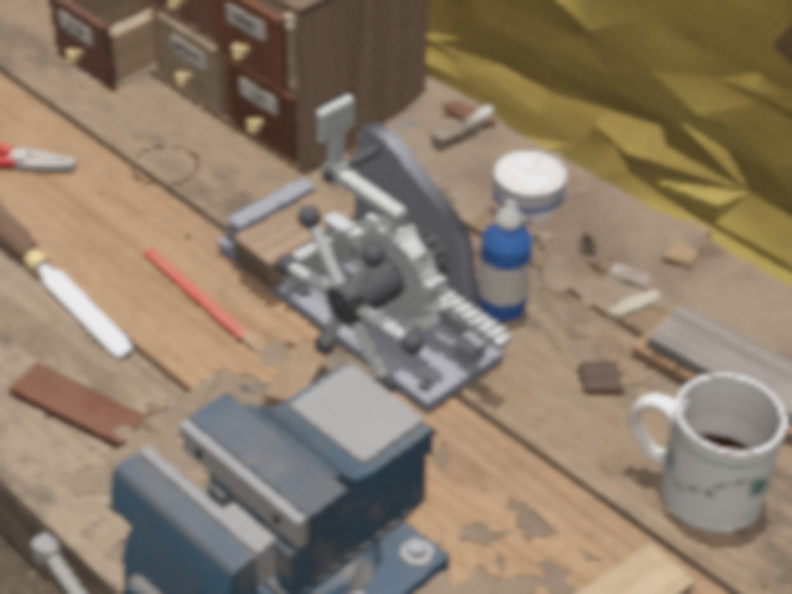

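View pics/t1.png

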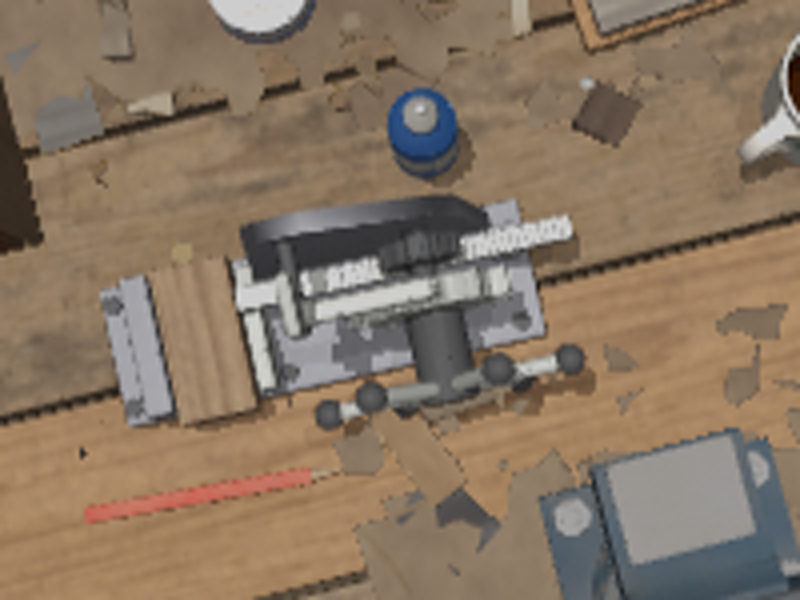

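```bash
cat > fit.py <<'E'
from h import *
from scipy.optimize import least_squares
def T(q): return lambda p: Ro.from_euler('z',q[2]).apply(np.atleast_2d(p))+[q[0],q[1],0]
def ball(a): a=np.radians(a); return [-.055,np.sin(a)*.0755,.095+np.cos(a)*.0755]
pv=lambda l,dy,dz:[0,.075+dy*np.cos(l)+dz*np.sin(l),.155+dz*np.cos(l)-dy*np.sin(l)]
if __name__=='__main__':
    t=lambda u,v:(160+u/4,110+v/4); s=lambda u,v:(160+u/3.3,120+v/3.3)
    A=[-23,37,97,-83]
    top=[t(499,368),t(371,396),t(329,414),t(570,358)]; side=[s(373,250),s(309,216),s(325,341),s(413,340)]
    def f(q):
        P=T(q)([ball(a+np.degrees(q[3])) for a in A]+[[0,.075,.208]])
        return np.r_[(proj('top',P[:4])-top).ravel(),(proj('side',P)-(side+[s(337,118)])).ravel()]
    r=least_squares(f,[.57,.2,.17,0],loss='soft_l1'); print(r.x,np.degrees(r.x[2:])); print(f(r.x).reshape(-1,2).round(1))
    for n,p in [('spoke',ball(-23+np.degrees(r.x[3]))),('tab',[0,.075,.208])]: print(n,T(r.x)(p))
E
python3 fit.py
```

```text
[0.57762753 0.22688475 0.22297095 0.04320373] [12.77529446  2.47539115]
[[ -0.8  -0.4]
 [ -0.3  -0.2]
 [  1.3  -0.9]
 [  0.7  -0.4]
 [ -0.5   0.7]
 [ -0.3   0.7]
 [-10.8 -21.8]
 [ -0.1   0.1]
 [  0.1   0.5]]
spoke [[0.52984256 0.18890698 0.16570739]]
tab [[0.56104293 0.30002811 0.208     ]]
```

```bash
cat > nav.py <<'E'
from fit import *
import sys
Q=eval(open('q.txt').read())
def where(tgt=None):
    o=get_obs(); R=Ro.from_euler('xyz',o['orientation'],degrees=True).as_matrix()
    C=Ro.from_euler('z',Q[2]).as_matrix()
    c=C.T@(o['tool_pos']-[Q[0],Q[1],0]); print('t',round(o['clock'],2),'clampframe',(c*1000).round(1),'F(clamp)',(C.T@o['force']).round(1),'open',round(o['opening'],4))
    Rc=C.T@R; print('toolaxes in clamp (cols x,y,z)\n',Rc.round(3),'yaw of tool y in clamp',np.degrees(np.arctan2(Rc[1,1],Rc[0,1])).round(2))
    if tgt is not None: print('tool shift to target mm',(Rc.T@(np.array(tgt)-c*1000)).round(1))
    return o
if __name__=='__main__': where([float(v) for v in sys.argv[1:]] or None)
E
echo '[.5776,.2269,.2230]'>q.txt
python3 - <<'E'
from nav import *
o=where([0,-50,330]); print(o['joint_pos'])
k=camera_params('wrist');R=cv2.Rodrigues(np.array(k['rvec'],float))[0];cp=-R.T@np.array(k['tvec']).ravel()
Rt=Ro.from_euler('xyz',o['orientation'],degrees=True).as_matrix()
print('cam in tool',Rt.T@(cp-o['tool_pos']),'cam fwd in tool',Rt.T@R[2],'up',-Rt.T@R[1],k['fx'])
E
```

```text
t 1.05 clampframe [-202.4  441.8  226.5] F(clamp) [ 0.1  0.9 -0.1] open 0.0876
toolaxes in clamp (cols x,y,z)
 [[-0.    -0.609 -0.793]
 [-0.    -0.793  0.609]
 [-1.     0.     0.   ]] yaw of tool y in clamp -127.52
tool shift to target mm [-103.5  266.8 -460.1]
[ 8.17675942e+01  2.05469368e+01  6.80701818e-01 -7.43158282e-04
 -7.01347606e+01 -1.65066413e+01]
cam in tool [-0.15805632 -0.00033999 -0.07166289] cam fwd in tool [9.64455946e-01 3.02036895e-04 2.64243520e-01] up [ 2.64243421e-01  3.29841935e-04 -9.64455963e-01] 319.89540114233426
```

```bash
python3 -m pendant '[{"claw":0,"linear":[-30,10,-15],"twist":0},{"claw":0,"linear":[-25,20,-26],"twist":0},{"claw":0,"linear":[-19,21,-30],"twist":0},{"claw":0,"linear":[0,21,-33],"twist":0},{"claw":0,"linear":[0,21,-33],"twist":0},{"claw":0,"linear":[0,21,-33],"twist":0},{"claw":0,"linear":[0,21,-33],"twist":0},{"claw":0,"linear":[0,21,-33],"twist":0},{"claw":0,"linear":[0,21,-33],"twist":0},{"claw":0,"linear":[0,21,-33],"twist":0}]'
python3 nav.py -20 -60 300
```

```text
clock: 1.88
tool_pos: [0.4745, 0.3051, 0.301]
orientation: [-105.0, 90.0, 50.3]
force: [1.0, 0.9, -0.1]
opening: 0.0264
t 1.88 clampframe [-83.2  99.  301. ] F(clamp) [ 1.2  0.7 -0.1] open 0.0264
toolaxes in clamp (cols x,y,z)
 [[ 0.001 -0.609 -0.793]
 [ 0.    -0.793  0.609]
 [-1.    -0.001 -0.   ]] yaw of tool y in clamp -127.5
tool shift to target mm [   0.9   87.7 -147. ]
```

```bash
python3 -m pendant '[{"claw":0,"linear":[0,21,-33],"twist":0},{"claw":0,"linear":[0,21,-33],"twist":0},{"claw":0,"linear":[0,21,-33],"twist":0.115},{"claw":0,"linear":[0,0,0],"twist":0.115},{"claw":0,"linear":[0,0,0],"twist":0.115},{"claw":0,"linear":[0,0,0],"twist":0.115},{"claw":0,"linear":[0,0,0],"twist":0.115},{"claw":0,"linear":[0,0,0],"twist":0.115},{"claw":0,"linear":[0,0,0],"twist":0.115},{"claw":0,"linear":[0,0,0],"twist":0.115}]'
python3 - <<'E'
from nav import *
where([-20,-60,300])
p,d=snap('wrist','w1.png'); 
P=T(Q)([ball(a+2) for a in (-23,37,-83,97)]+[[0,.075,.208],[0,0,.095+.052],[0,.075,.155],[-.055,0,.095]])
print(proj('wrist',P).round(1).tolist())
E
```

```text
clock: 2.72
tool_pos: [0.5374, 0.2081, 0.3006]
orientation: [-55.1, 90.0, 47.1]
force: [0.6, -0.2, 0.3]
opening: 0.0006
t 2.72 clampframe [-43.3  -9.5 300.6] F(clamp) [ 0.6 -0.4  0.3] open 0.0006
toolaxes in clamp (cols x,y,z)
 [[ 0.   -1.    0.01]
 [ 0.    0.01  1.  ]
 [-1.   -0.    0.  ]] yaw of tool y in clamp 179.44
tool shift to target mm [  0.6 -23.8 -50.3]
[[289.4, 177.8], [289.5, 247.5], [286.9, 123.8], [287.5, 245.7], [230.1, 301.4], [234.3, 202.0], [237.1, 273.4], [287.2, 189.8]]
```

View pics/w1.png

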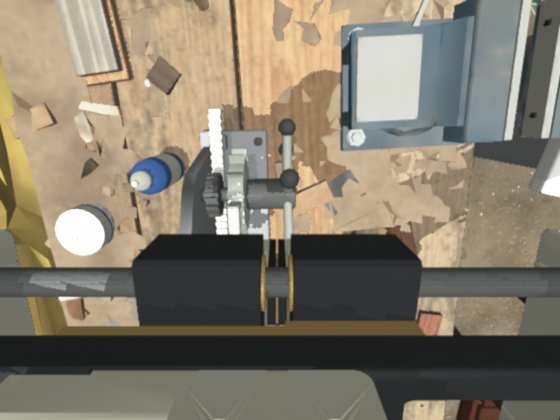

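```bash
python3 - <<'E'
from nav import *
p,d=snap('wrist','w2.png')
o=get_obs();Rt=Ro.from_euler('xyz',o['orientation'],degrees=True).as_matrix()
for uv in [(145,270),(200,240),(200,280),(200,315),(410,270),(255,280),(267,245),(267,280),(277,245),(277,280),(277,315),(60,280),(277,345)]:
    print(uv,d[uv[1],uv[0]].round(3),(Rt.T@(w('wrist',uv,d)-o['tool_pos'])*1000).round(0))
E
```

```text
(145, 270) 0.075 [-90. -32. -37.]
(200, 240) 0.088 [-76. -22. -39.]
(200, 280) 0.076 [-90. -19. -34.]
(200, 315) 0.079 [-90. -20. -25.]
(410, 270) 0.075 [-90.  30. -37.]
(255, 280) 0.076 [-90.  -6. -34.]
(267, 245) 0.156 [-13.  -5. -11.]
(267, 280) 0.085 [-83.  -3. -30.]
(277, 245) 0.493 [301.   0. 117.]
(277, 280) 0.083 [-83.  -1. -30.]
(277, 315) 0.524 [300.   0. 240.]
(60, 280) 0.083 [-83. -57. -31.]
(277, 345) 0.066 [-102.   -1.  -26.]
```

```bash
python3 -m pendant '[{"claw":0,"linear":[0,-4,37],"twist":-0.01},{"claw":0,"linear":[0,-4,37],"twist":0},{"claw":0,"linear":[0,-4,37],"twist":0},{"claw":0,"linear":[0,-4,34],"twist":0},{"claw":0,"linear":[0,0,0],"twist":0},{"claw":0,"linear":[0,0,0],"twist":0},{"claw":0,"linear":[0,0,0],"twist":0},{"claw":0,"linear":[0,0,0],"twist":0},{"claw":0,"linear":[0,0,0],"twist":0},{"claw":0,"linear":[0,0,0],"twist":0}]'
python3 - <<'E'
from nav import *
where()
p,d=snap('wrist','w3.png'); 
P=T(Q)([ball(a+2) for a in (-23,37,-83,97)]+[[0,.075,.223],[0,.075,.161],[.045,0,.172]])
print(proj('wrist',P).round(1).tolist())
cv2.imwrite('pics/w3c.png',cv2.resize(p[0:260,140:400,::-1],None,fx=2.3,fy=2.3,interpolation=2))
E
```

```text
clock: 3.65
tool_pos: [0.5208, 0.3521, 0.301]
orientation: [-56.3, 90.0, 46.8]
force: [-0.5, 0.7, 0.5]
opening: 0.0004
t 3.65 clampframe [-27.7 134.7 301. ] F(clamp) [-0.4  0.8  0.5] open 0.0004
toolaxes in clamp (cols x,y,z)
 [[ 0.    -1.    -0.006]
 [ 0.    -0.006  1.   ]
 [-1.    -0.     0.   ]] yaw of tool y in clamp -179.68
[[312.1, 2.2], [307.9, 99.8], [307.2, -32.9], [301.3, 128.2], [239.5, 134.2], [247.1, 130.9], [188.8, 36.4]]
```

View pics/w3c.png

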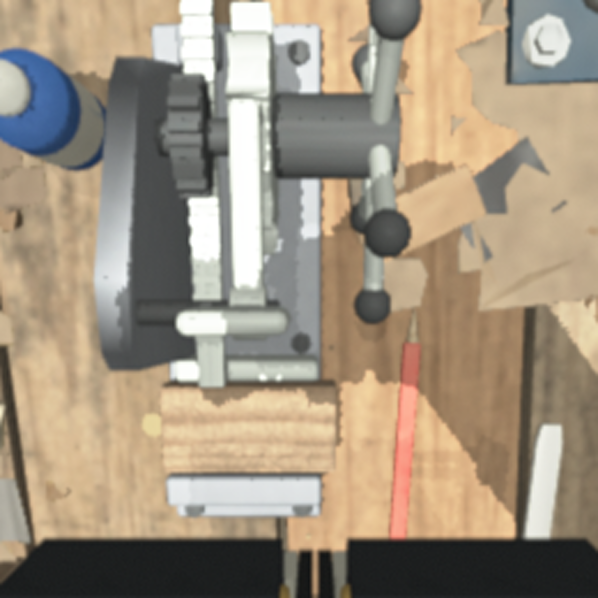

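```bash
python3 - <<'E'
from fit import *
t=lambda u,v:(160+u/4,110+v/4); s=lambda u,v:(160+u/3.3,120+v/3.3); c=lambda x,y:(140+x/2.3,y/2.3)
A=[-23,37,97,-83]
top=[t(499,368),t(371,396),t(329,414),t(570,358)]; side=[s(373,250),s(309,216),s(413,340),s(337,118)]; wr=[c(395,12),c(388,233),c(373,305),c(230,322)]
def f(q,wt=1.):
    P=T(q)([ball(a+np.degrees(q[3])) for a in A]+[[0,.075,.208],[0,.075,.223]])
    return np.r_[(proj('top',P[:4])-top).ravel()*2.4,(proj('side',P[[0,1,3,4]])-side).ravel()*2.4,(proj('wrist',P[[0,1,2,5]])-wr).ravel()]
for g in (slice(None),slice(16,None),slice(0,16)):
    r=least_squares(lambda q:f(q)[g],[.5776,.2269,.223,0],loss='soft_l1'); print(r.x.round(4),np.degrees(r.x[2:])); print(f(r.x).reshape(-1,2).round(1).tolist())
E
```

```text
[0.5769 0.2302 0.2315 0.0027] [13.26277979  0.15394429]
[[-2.1, -1.2], [-1.4, -0.1], [-0.1, -0.9], [-1.1, -0.9], [-1.2, 2.4], [-1.3, 0.3], [-1.4, 0.8], [-2.3, -0.0], [-0.2, -1.7], [-0.3, -0.4], [-0.3, -1.4], [0.4, -1.0]]
[ 0.5765  0.2311  0.2266 -0.0034] [12.98169837 -0.19740966]
[[-2.8, -0.6], [-2.2, 0.0], [-1.4, -0.8], [-2.1, -0.0], [-1.9, 2.4], [-1.8, -0.3], [-2.5, 0.8], [-2.8, -0.4], [0.3, -0.6], [-0.3, 0.5], [-0.4, -0.3], [0.3, 0.3]]
[0.5772 0.2289 0.2265 0.0015] [12.97710271  0.08434294]
[[-0.9, -1.2], [-0.3, -0.6], [0.8, -1.5], [0.0, -0.7], [-0.5, 3.0], [-0.5, 0.7], [-1.0, 1.5], [-1.3, 0.4], [0.1, -3.3], [-0.5, -1.7], [-0.6, -2.4], [-0.1, -2.9]]
```

```bash
echo '[.5769,.2300,.2275]'>q.txt; python3 -m pendant '[{"claw":0,"linear":[0,-14,-36],"twist":0},{"claw":0,"linear":[0,-14,-36],"twist":0},{"claw":0,"linear":[0,0,-30],"twist":0},{"claw":0,"linear":[0,0,0],"twist":0},{"claw":0,"linear":[25,0,0],"twist":0},{"claw":0,"linear":[25,0,0],"twist":0},{"claw":0,"linear":[25,0,0],"twist":0},{"claw":0,"linear":[15,0,0],"twist":0},{"claw":0,"linear":[10,0,0],"twist":0},{"claw":0,"linear":[0,0,0],"twist":0}]'
python3 nav.py 0 61 198
```

```text
clock: 4.53
tool_pos: [0.57, 0.2592, 0.1984]
orientation: [111.1, 89.8, -145.8]
force: [0.0, 0.1, -0.4]
opening: 0.0007
t 4.53 clampframe [-1.000e-01  3.000e+01  1.984e+02] F(clamp) [ 0.1  0.1 -0.4] open 0.0007
toolaxes in clamp (cols x,y,z)
 [[-0.003 -1.    -0.001]
 [-0.001 -0.001  1.   ]
 [-1.     0.003 -0.001]] yaw of tool y in clamp -179.94
tool shift to target mm [ 0.4 -0.1 31. ]
```

```bash
python3 -m pendant '[{"claw":0,"linear":[0,0,12],"twist":0},{"claw":0,"linear":[0,0,10],"twist":0},{"claw":0,"linear":[0,0,5],"twist":0},{"claw":0,"linear":[0,0,3],"twist":0},{"claw":0,"linear":[0,0,3],"twist":0},{"claw":0,"linear":[0,0,3],"twist":0},{"claw":0,"linear":[0,0,3],"twist":0},{"claw":0,"linear":[0,0,3],"twist":0},{"claw":0,"linear":[0,0,3],"twist":0},{"claw":0,"linear":[0,0,3],"twist":0}]'
python3 nav.py 0 92 198
python3 -m pendant '[{"claw":0,"linear":[0,0,3],"twist":0},{"claw":0,"linear":[0,0,3],"twist":0},{"claw":0,"linear":[0,0,2],"twist":0},{"claw":0,"linear":[0,0,2],"twist":0},{"claw":0,"linear":[0,0,1],"twist":0},{"claw":0,"linear":[0,0,1],"twist":0},{"claw":0,"linear":[0,0,1],"twist":0},{"claw":0,"linear":[0,0,1],"twist":0},{"claw":0,"linear":[0,0,0],"twist":0},{"claw":0,"linear":[0,0,0],"twist":0}]'
python3 nav.py 0 92 198
```

```text
clock: 5.37
tool_pos: [0.5598, 0.3067, 0.2002]
orientation: [121.0, 90.0, -135.9]
force: [2.2, -2.4, -1.6]
opening: 0.0004
t 5.37 clampframe [  0.7  78.6 200.2] F(clamp) [ 1.6 -2.8 -1.6] open 0.0004
toolaxes in clamp (cols x,y,z)
 [[-0.001 -1.    -0.001]
 [-0.    -0.001  1.   ]
 [-1.     0.001 -0.   ]] yaw of tool y in clamp -179.93
tool shift to target mm [ 2.2  0.7 13.4]
clock: 6.2
tool_pos: [0.5569, 0.3206, 0.2007]
orientation: [-39.7, 90.0, 63.4]
force: [0.4, -1.4, -0.1]
opening: 0.0005
t 6.2 clampframe [  0.9  92.8 200.7] F(clamp) [ 0.1 -1.4 -0.1] open 0.0005
toolaxes in clamp (cols x,y,z)
 [[ 0.    -1.    -0.002]
 [ 0.    -0.002  1.   ]
 [-1.    -0.     0.   ]] yaw of tool y in clamp -179.91
tool shift to target mm [ 2.7  0.9 -0.8]
```

```bash
python3 -m pendant '[{"claw":0,"linear":[0,0,-15],"twist":0},{"claw":0,"linear":[0,0,-20],"twist":0},{"claw":0,"linear":[-25,0,0],"twist":0},{"claw":0,"linear":[-25,0,0],"twist":0},{"claw":0,"linear":[0,19,-34],"twist":0},{"claw":0,"linear":[0,19,-34],"twist":0},{"claw":0,"linear":[0,18,-34],"twist":0},{"claw":0,"linear":[0,0,-25],"twist":0},{"claw":0,"linear":[0,0,0],"twist":0},{"claw":0,"linear":[0,0,0],"twist":0}]'
python3 - <<'E'
import plant; print(getattr(plant,'tcp_to_grasp',None))
from nav import *
where([-55,-70,158])
p,d=snap('side','s2.png');q,_=snap('top','t2.png')
a=p[120:260,200:340,::-1];b=q[120:260,200:340,::-1]
cv2.imwrite('pics/m2.png',cv2.resize(np.hstack([a,b]),None,fx=2.8,fy=2.8,interpolation=2))
E
```

```text
clock: 7.03
tool_pos: [0.5394, 0.1488, 0.2513]
orientation: [-60.2, 89.9, 42.8]
force: [-0.3, 0.5, -0.4]
opening: 0.0007
0.0188
t 7.03 clampframe [-54.9 -70.7 251.3] F(clamp) [-0.2  0.5 -0.4] open 0.0007
toolaxes in clamp (cols x,y,z)
 [[ 0.002 -1.     0.001]
 [ 0.001  0.001  1.   ]
 [-1.    -0.002  0.001]] yaw of tool y in clamp 179.97
tool shift to target mm [93.3  0.3  0.6]
```

View pics/m2.png

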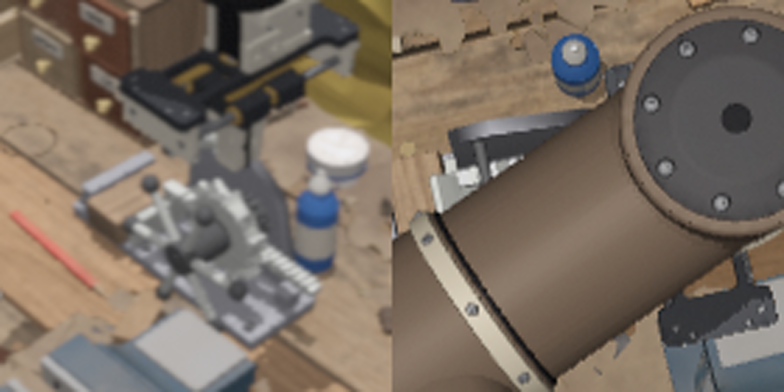

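```bash
python3 -m pendant '[{"claw":0,"linear":[30,0,0],"twist":0},{"claw":0,"linear":[30,0,0],"twist":0},{"claw":0,"linear":[20,0,0],"twist":0},{"claw":0,"linear":[13,0,0],"twist":0},{"claw":0,"linear":[0,0,7],"twist":0},{"claw":0,"linear":[0,0,7],"twist":0},{"claw":0,"linear":[0,0,4],"twist":0},{"claw":0,"linear":[0,0,4],"twist":0},{"claw":0,"linear":[0,0,4],"twist":0},{"claw":0,"linear":[0,0,4],"twist":0}]'
python3 nav.py -55 -15 158
```

```text
clock: 7.97
tool_pos: [0.5325, 0.1796, 0.1587]
orientation: [-93.9, 89.9, 9.2]
force: [0.4, -3.6, 3.1]
opening: 0.0003
t 7.97 clampframe [-54.6 -39.1 158.7] F(clamp) [-0.5 -3.6  3.1] open 0.0003
toolaxes in clamp (cols x,y,z)
 [[ 0.001 -1.    -0.002]
 [-0.    -0.002  1.   ]
 [-1.    -0.001 -0.   ]] yaw of tool y in clamp -179.89
tool shift to target mm [ 0.7  0.3 24.1]
```

```bash
python3 -m pendant '[{"claw":0,"linear":[0,0,4],"twist":0},{"claw":0,"linear":[0,0,4],"twist":0},{"claw":0,"linear":[0,0,4],"twist":0},{"claw":0,"linear":[0,0,4],"twist":0},{"claw":0,"linear":[0,0,3],"twist":0},{"claw":0,"linear":[0,0,2],"twist":0},{"claw":0,"linear":[0,0,2],"twist":0},{"claw":0,"linear":[0,0,1],"twist":0},{"claw":0,"linear":[0,0,0],"twist":0},{"claw":0,"linear":[0,0,0],"twist":0}]'
python3 - <<'E'
from nav import *
where([-55,-11,158])
p,d=snap('wrist','w4.png')
for a in (-83,-63,-58,-53,-143): print(a,proj('wrist',T(Q)(ball(a))).round(1))
cv2.imwrite('pics/w4c.png',cv2.resize(p[0:260,140:400,::-1],None,fx=2.3,fy=2.3,interpolation=2))
E
```

```text
clock: 8.8
tool_pos: [0.5268, 0.2028, 0.1574]
orientation: [9.2, 90.0, 112.4]
force: [0.2, -0.2, 0.7]
opening: 0.0005
t 8.8 clampframe [-55.  -15.2 157.4] F(clamp) [ 0.1 -0.3  0.7] open 0.0005
toolaxes in clamp (cols x,y,z)
 [[-0.    -1.    -0.002]
 [ 0.    -0.002  1.   ]
 [-1.     0.     0.   ]] yaw of tool y in clamp -179.91
tool shift to target mm [-0.6  0.   4.2]
-83 [[277.7 136.6]]
-63 [[277.9 152.5]]
-58 [[277.9 159.4]]
-53 [[278.  167.5]]
-143 [[277.3 166.4]]
```

View pics/w4c.png

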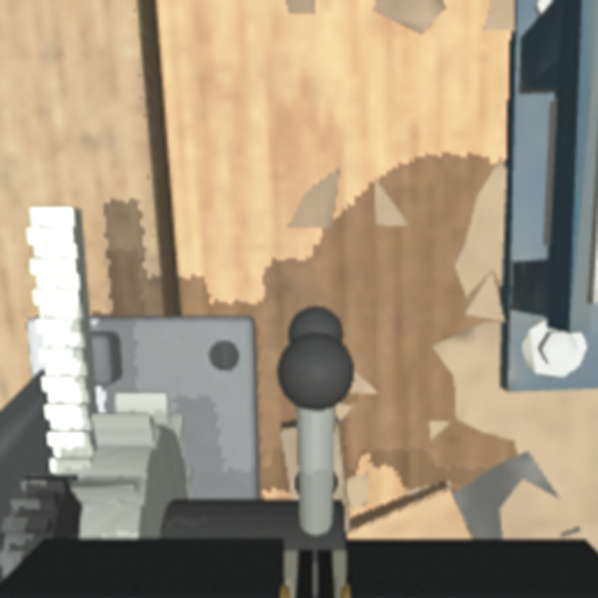

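```bash
python3 -m pendant '[{"claw":0,"linear":[0,0,1],"twist":0},{"claw":0,"linear":[0,0,1],"twist":0},{"claw":0,"linear":[0,0,1],"twist":0},{"claw":0,"linear":[0,0,0.5],"twist":0},{"claw":0,"linear":[0,0,0],"twist":0},{"claw":0,"linear":[0,0,0],"twist":0},{"claw":0,"linear":[0,0,0],"twist":0},{"claw":0,"linear":[0,0,0],"twist":0},{"claw":0,"linear":[0,0,0],"twist":0},{"claw":0,"linear":[0,0,0],"twist":0}]'
python3 - <<'E'
from nav import *
where([-55,-11,158])
p,d=snap('wrist','w5.png')
m=(cv2.cvtColor(p,cv2.COLOR_RGB2GRAY)<85).astype(np.uint8); 
pa=T(Q)([ball(a) for a in np.arange(-62,-50)])
print(proj('wrist',pa).round(1)[:,1].tolist())
C=cv2.HoughCircles(cv2.GaussianBlur(cv2.cvtColor(p,cv2.COLOR_RGB2GRAY),(3,3),0)[130:200,240:320],cv2.HOUGH_GRADIENT,1,8,param1=80,param2=12,minRadius=8,maxRadius=20)
print(None if C is None else C[0]+[240,130,0])
for v in (155,160,165,170): print(v,d[v,277],w('wrist',(277,v),d).round(4))
E
```

```text
clock: 9.68
tool_pos: [0.526, 0.206, 0.1575]
orientation: [-37.4, 90.0, 65.7]
force: [-0.3, -1.1, 1.3]
opening: 0.0003
t 9.68 clampframe [-55.  -11.9 157.5] F(clamp) [-0.5 -1.   1.3] open 0.0003
toolaxes in clamp (cols x,y,z)
 [[ 0.    -1.    -0.002]
 [ 0.    -0.002  1.   ]
 [-1.    -0.     0.   ]] yaw of tool y in clamp -179.91
tool shift to target mm [-0.5  0.   0.9]
[147.9, 149.2, 150.5, 151.9, 153.4, 154.9, 156.4, 158.0, 159.6, 161.3, 163.0, 164.8]
[[277.5        158.5         17.10000038]
 [271.5        191.5         19.39999962]
 [277.5        139.5         11.80000019]
 [298.5        185.5         12.5       ]]
155 0.16649725 [0.5384 0.155  0.1465]
160 0.16729012 [0.5378 0.1575 0.147 ]
165 0.16750221 [0.5372 0.16   0.1472]
170 0.17042036 [0.5366 0.1628 0.146 ]
```

```bash
python3 -m pendant '[{"claw":0,"linear":[0,0,-10],"twist":0},{"claw":0,"linear":[0,0,-10],"twist":0},{"claw":0,"linear":[-35,0,0],"twist":0},{"claw":0,"linear":[-35,0,0],"twist":0},{"claw":0,"linear":[-35,0,0],"twist":0},{"claw":0,"linear":[0,-14,36],"twist":0},{"claw":0,"linear":[0,-14,36],"twist":0},{"claw":0,"linear":[0,-14,36],"twist":0},{"claw":0,"linear":[0,-13,36],"twist":0},{"claw":0,"linear":[0,0,33],"twist":0}]'
python3 - <<'E'
from nav import *
where([0,145,198])
p,d=snap('wrist','w6.png')
for l in (0,.4,.5,.6,.7): print(l,proj('wrist',T(Q)(pv(l,0,.068))).round(1))
for a in (4,5,6,7,8): print(a,proj('wrist',T(Q)([ball(a),ball(a+60)])).round(1).tolist())
cv2.imwrite('pics/w6c.png',cv2.resize(p[0:260,140:400,::-1],None,fx=2.3,fy=2.3,interpolation=2))
E
```

```text
clock: 10.57
tool_pos: [0.5454, 0.3727, 0.2619]
orientation: [-137.7, 90.0, -34.6]
force: [-0.1, 0.2, -1.6]
opening: 0.0003
t 10.57 clampframe [  1.5 146.2 261.9] F(clamp) [-0.   0.2 -1.6] open 0.0003
toolaxes in clamp (cols x,y,z)
 [[ 0. -1. -0.]
 [-0. -0.  1.]
 [-1. -0. -0.]] yaw of tool y in clamp -179.97
tool shift to target mm [63.9  1.5 -1.2]
0 [[279.4 109.5]]
0.4 [[279.1 153.9]]
0.5 [[279.  163.1]]
0.6 [[278.9 171.2]]
0.7 [[278.8 178.2]]
4 [[359.1, 6.0], [341.8, 103.9]]
5 [[358.9, 8.2], [341.5, 104.7]]
6 [[358.7, 10.4], [341.2, 105.4]]
7 [[358.5, 12.6], [340.9, 106.0]]
8 [[358.3, 14.8], [340.6, 106.7]]
```

View pics/w6c.png

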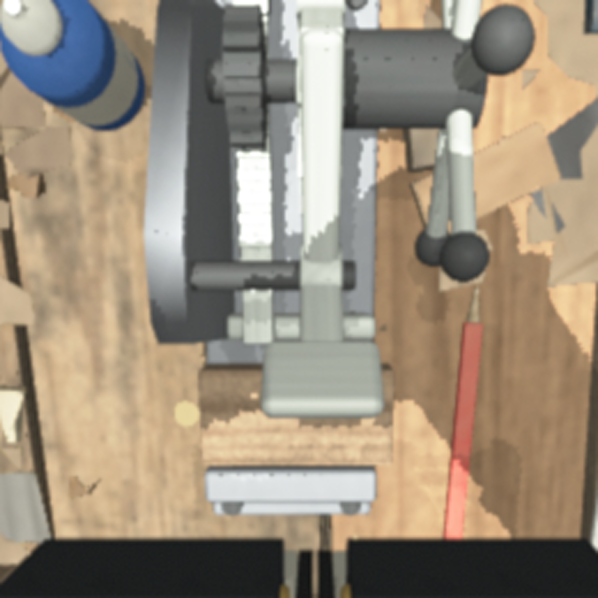

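```bash
python3 - <<'E'
from nav import *
where([0,145,198])
p,d=snap('wrist','w7.png'); g=cv2.GaussianBlur(cv2.cvtColor(p,cv2.COLOR_RGB2GRAY),(3,3),0)
C=cv2.HoughCircles(g[0:150,310:400],cv2.HOUGH_GRADIENT,1,20,param1=80,param2=10,minRadius=8,maxRadius=18); print((C[0]+[310,0,0])[:4])
c=C[0]+[310,0,0]; obs=[min(c,key=lambda k:np.hypot(*(k[:2]-e)))[:2] for e in ((359,14),(341,108))]; print(obs)
f=lambda x:(proj('wrist',T([Q[0]+x[2],Q[1]+x[0],Q[2]])([ball(x[1]),ball(x[1]+60)]))-obs).ravel()
r=least_squares(f,[0,6,0],x_scale=[.001,1,.001]);print(r.x,r.fun)
print([ (a,f([0,a,0]).round(1).tolist()) for a in (5,6,7,8)])
for u,v in np.array(obs).round().astype(int): print('ball surf',Ro.from_euler('z',-Q[2]).apply(w('wrist',(u,v),d)-[Q[0],Q[1],0]).round(4))
print('pivot',proj('wrist',T(Q)([[0.03,.075,.155],[0,.075,.155]])).tolist())
E
```

```text
t 10.62 clampframe [  0.8 151.  261.1] F(clamp) [2.2 2.3 0.1] open 0.0008
toolaxes in clamp (cols x,y,z)
 [[-0.    -1.    -0.003]
 [ 0.001 -0.003  1.   ]
 [-1.     0.     0.001]] yaw of tool y in clamp -179.83
tool shift to target mm [63.1  0.8 -6. ]
[[342.5         49.5         16.20000076]
 [356.5         13.5         11.80000019]
 [337.5        107.5         15.19999981]
 [331.5         82.5         14.10000038]]
[array([356.5,  13.5]), array([337.5, 107.5])]
[-9.75544976e-04  6.48017030e+00  1.63688743e-03] [-0.85951436  0.13530872  1.0889901  -0.1987567 ]
[(5, [1.3, -1.0, 3.0, 0.4]), (6, [1.1, 1.2, 2.7, 1.1]), (7, [0.9, 3.4, 2.4, 1.7]), (8, [0.7, 5.6, 2.1, 2.3])]
ball surf [-0.0523  0.0095  0.1774]
ball surf [-0.0513  0.0688  0.135 ]
pivot [[239.9504111392345, 114.95278295060285], [277.73364989829076, 115.1077226680801]]
```

```bash
python3 -m pendant '[{"claw":0,"linear":[25,0,0],"twist":0},{"claw":0,"linear":[25,0,0],"twist":0},{"claw":0,"linear":[12,0,0],"twist":0},{"claw":0,"linear":[0,0,-8],"twist":0},{"claw":0,"linear":[0,0,-8],"twist":0},{"claw":0,"linear":[0,0,-5],"twist":0},{"claw":0,"linear":[0,0,-4],"twist":0},{"claw":0,"linear":[0,0,-4],"twist":0},{"claw":0,"linear":[0,0,-4],"twist":0},{"claw":0,"linear":[0,0,-4],"twist":0}]'
python3 nav.py 0 88.5 198
python3 -m pendant '[{"claw":0,"linear":[0,0,-3],"twist":0},{"claw":0,"linear":[0,0,-3],"twist":0},{"claw":0,"linear":[0,0,-3],"twist":0},{"claw":0,"linear":[0,0,-3],"twist":0},{"claw":0,"linear":[0,0,-3],"twist":0},{"claw":0,"linear":[0,0,-2],"twist":0},{"claw":0,"linear":[0,0,-1],"twist":0},{"claw":0,"linear":[0,0,0],"twist":0},{"claw":0,"linear":[0,0,0],"twist":0},{"claw":0,"linear":[0,0,0],"twist":0}]'
python3 nav.py 0 88.5 198
```

```text
clock: 11.5
tool_pos: [0.5529, 0.3352, 0.2015]
orientation: [-61.3, 89.9, 41.9]
force: [-0.3, 1.2, 1.1]
opening: 0.0005
t 11.5 clampframe [  0.3 107.9 201.5] F(clamp) [0.  1.3 1.1] open 0.0005
toolaxes in clamp (cols x,y,z)
 [[ 0.002 -1.    -0.002]
 [ 0.001 -0.002  1.   ]
 [-1.    -0.002  0.001]] yaw of tool y in clamp -179.91
tool shift to target mm [  3.5   0.3 -19.4]
clock: 12.33
tool_pos: [0.5561, 0.3187, 0.2004]
orientation: [-1.7, 89.9, 101.4]
force: [-2.5, 4.3, 0.6]
opening: 0.0004
t 12.33 clampframe [-2.000e-01  9.110e+01  2.004e+02] F(clamp) [-1.5  4.8  0.6] open 0.0004
toolaxes in clamp (cols x,y,z)
 [[ 0.    -1.    -0.002]
 [ 0.001 -0.002  1.   ]
 [-1.    -0.     0.001]] yaw of tool y in clamp -179.89
tool shift to target mm [ 2.4 -0.2 -2.6]
```

```bash
for i in 1; do python3 -m pendant '[{"claw":0,"linear":[0,0,-0.5],"twist":0},{"claw":0,"linear":[0,0,-0.5],"twist":0},{"claw":0,"linear":[0,0,-0.5],"twist":0},{"claw":0,"linear":[0,0,-0.5],"twist":0},{"claw":0,"linear":[0,0,0],"twist":0},{"claw":0,"linear":[0,0,0],"twist":0},{"claw":0,"linear":[0,0,0],"twist":0},{"claw":0,"linear":[0,0,0],"twist":0},{"claw":0,"linear":[0,0,0],"twist":0},{"claw":0,"linear":[0,0,0],"twist":0}]'; done; python3 nav.py
python3 -m pendant '[{"claw":0,"linear":[0,0,-0.5],"twist":0},{"claw":0,"linear":[0,0,-0.5],"twist":0},{"claw":0,"linear":[0,0,-0.5],"twist":0},{"claw":0,"linear":[0,0,-0.5],"twist":0},{"claw":0,"linear":[0,0,0],"twist":0},{"claw":0,"linear":[0,0,0],"twist":0},{"claw":0,"linear":[0,0,0],"twist":0},{"claw":0,"linear":[0,0,0],"twist":0},{"claw":0,"linear":[0,0,0],"twist":0},{"claw":0,"linear":[0,0,0],"twist":0}]'; python3 nav.py
```

```text
clock: 13.17
tool_pos: [0.5562, 0.3185, 0.2004]
orientation: [-9.7, 89.8, 93.5]
force: [-5.2, 10.4, 1.5]
opening: 0.0006
t 13.17 clampframe [-2.000e-01  9.080e+01  2.004e+02] F(clamp) [-2.8 11.3  1.5] open 0.0006
toolaxes in clamp (cols x,y,z)
 [[ 0.001 -1.    -0.002]
 [ 0.004 -0.002  1.   ]
 [-1.    -0.001  0.004]] yaw of tool y in clamp -179.86
clock: 14.0
tool_pos: [0.5563, 0.3183, 0.2005]
orientation: [-12.4, 89.6, 90.8]
force: [-7.2, 17.0, 1.1]
opening: 0.0006
t 14.0 clampframe [-2.000e-01  9.060e+01  2.005e+02] F(clamp) [-3.2 18.2  1.1] open 0.0006
toolaxes in clamp (cols x,y,z)
 [[ 0.001 -1.    -0.003]
 [ 0.006 -0.003  1.   ]
 [-1.    -0.001  0.006]] yaw of tool y in clamp -179.83
```

```bash
python3 -m pendant '[{"claw":0,"linear":[0,0,10],"twist":0},{"claw":0,"linear":[0,0,20],"twist":0},{"claw":0,"linear":[0,0,15],"twist":0},{"claw":0,"linear":[-33,10,0],"twist":0},{"claw":0,"linear":[-33,10,0],"twist":0},{"claw":0,"linear":[-34,10,0],"twist":0},{"claw":0,"linear":[0,0,0],"twist":0},{"claw":0,"linear":[0,0,0],"twist":0},{"claw":0,"linear":[0,0,0],"twist":0},{"claw":0,"linear":[0,0,0],"twist":0}]'
python3 - <<'E'
from nav import *
where()
p,d=snap('wrist','w8.png')
print('tab',[(l,proj('wrist',T(Q)(pv(l,0,.068))).round(1).tolist()) for l in (0,.04,.1,.15)])
print([(a,proj('wrist',T(Q)([ball(a),ball(a+60),ball(a+120)])).round(1).tolist()) for a in (4,7,10)])
a=cv2.imread('pics/w3.png')[0:200,160:360];b=p[0:200,160:360,::-1]
cv2.imwrite('pics/w8c.png',cv2.resize(np.hstack([a,b]),None,fx=2,fy=2,interpolation=2))
E
```

```text
clock: 14.83
tool_pos: [0.5175, 0.3505, 0.299]
orientation: [121.6, 89.9, -135.2]
force: [0.8, -0.2, -0.6]
opening: 0.0002
t 14.83 clampframe [-30.7 130.8 299. ] F(clamp) [ 0.7 -0.4 -0.6] open 0.0002
toolaxes in clamp (cols x,y,z)
 [[-0.002 -1.    -0.001]
 [-0.001 -0.001  1.   ]
 [-1.     0.002 -0.001]] yaw of tool y in clamp -179.93
tab [(0, [[234.7, 140.5]]), (0.04, [[234.9, 144.4]]), (0.1, [[235.1, 150.0]]), (0.15, [[235.3, 154.7]])]
[(4, [[306.9, 49.8], [301.2, 127.1], [296.5, 121.1]]), (7, [[306.7, 55.1], [300.9, 128.7], [296.4, 119.2]]), (10, [[306.5, 60.4], [300.6, 130.0], [296.3, 117.1]])]
```

View pics/w8c.png

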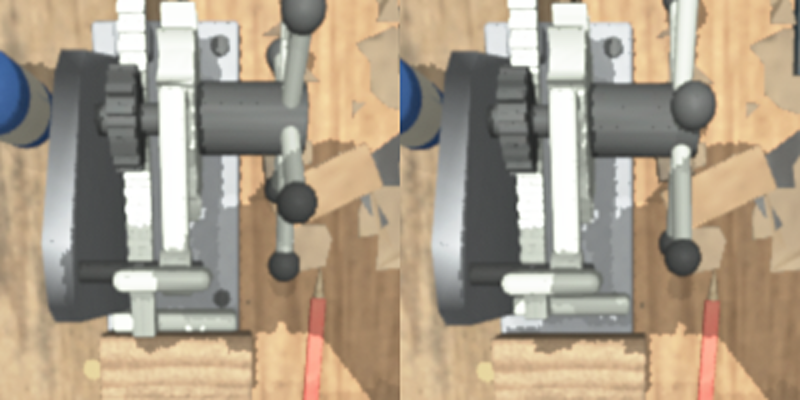

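```bash
python3 - <<'E'
from nav import *
p,d=snap('wrist'); C=Ro.from_euler('z',-Q[2])
g=cv2.GaussianBlur(cv2.cvtColor(p,cv2.COLOR_RGB2GRAY),(3,3),0)
c=cv2.HoughCircles(g[20:90,280:335],cv2.HOUGH_GRADIENT,1,20,param1=80,param2=10,minRadius=7,maxRadius=16);print('ball',None if c is None else c[0]+[280,20,0])
pts=np.array([C.apply(w('wrist',(242,v),d)-[Q[0],Q[1],0]) for v in range(48,120,3)])
s=pts[abs(pts[:,2]-.161)<.03]; k=np.polyfit(s[:,1],s[:,2],1); print('bar slope',k[0],'z at pivot',np.polyval(k,.075),len(s),(s[::4]*1000).round(1).tolist())
E
```

```text
ball [[305.5         56.5          9.60000038]]
bar slope -0.0009045888207355588 z at pivot 0.16077349551326686 24 [[-0.8, 2.1, 160.7], [-0.6, 11.5, 161.1], [-0.3, 21.0, 160.7], [-0.1, 30.8, 161.2], [0.3, 40.6, 160.7], [0.5, 50.7, 161.1]]
```

```bash
python3 -c "
from plant import *
print(close_job())"
```

```text
the job is handed in; nothing more can be done
None
```

I eased the clamp by one notch and handed the job in at about 15 s on the robot's clock, well inside the 64 s limit. With the closed fingertips I pushed the thumb tab to lift the pawl to about 0.6 rad. I then pushed the top spoke about 29° towards the pivot and pushed the tab back to a hard stop, pressing with about 18 N.

**Last checks, from the wrist camera:**
- **Pawl:** its bar is level, with a slope of about 0.001 and its top at 161 mm, so it is fully down.
- **Wheel:** the uppermost spoke stands about 5–8° past upright. The two readings differ: 5.2° read by eye, 7.7° by circle detection. Both are within the pawl's play of the 7° expected for one notch.
- **Block and robot:** the wooden block still lies in the clamp, and the gripper was left clear of everything.

**Disagreement:** the finger stopped about 2 mm short of where I calculated it would. That is within my error in locating the clamp, and the level bar shows the pawl is down.

**Not re-checked:** in the last picture I saw no change to the parts of the bottle and pencil in view. I did not check the chisel, mug or pale block again; the arm stayed away from them.

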